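# Load the rice paddle into the table caddy and hold the caddy up level

## Robot

A 7-joint arm with a two-finger parallel gripper is mounted at the origin on the work surface. World frame = base frame: x ahead of the robot, y to its left, z up, the work surface at z = 0. Lengths are in m, angles in rad, forces in N, time in s.
With the tool pointing down it reaches from about 0.425 to 0.925 m from the base axis. Payload 6.8 kg.
Tool frame: the origin (TCP) lies on the centre line of the jaws, within the pads' length; the fingertips stand 14 mm ahead of it and the grasp point (between the pads) lies 5 mm behind it; z points along the fingers, y is the line along which they close (so a half turn about z gives the same grasp; the last joint's range is limited). The gripper opens to 85 mm and grips with 20 to 120 N. Pads are 22 mm wide; open, the fingers measure 114 mm over their backs; the gripper's body (76 mm by 85 mm) begins 54 mm behind the grasp point. The pads swing forward as they close: fully open they stand 13 mm farther back than shut.
Start: joints at [-0.108, 0.477, 0.022, 1.555, -0.011, 1.109, -0.083], TCP at [0.675, 0, 0.222] pointing down, gripper open.
Joint ranges: [-2.96, 2.96], [-0.34, 2.1], [-1.41, 1.46], [0.24, 2.44], [-1.37, 4.51], [0.17, 1.92], [-2.96, 2.96]. Speed limits (rad/s): [2.39, 2.39, 3.14, 3.14, 3.14, 3.14, 3.14].

## Interface

Orientations are given as a unit quaternion [w, x, y, z].
In Python, from station import bot gives the robot as it stands. The module is installed in compiled form; this text tells all that it offers.
- The arm moves only by the tool drive_tool, never from a script. Its argument "commands" is a list of rows, each an object with "hand": the opening, from 0 (shut) to 1 (fully open); "translation": the shift along the world's x, y, z in mm, a list of three; "angular": the turn, a rotation vector about the world's x, y, z in rad, a list of three. In form: [{"hand": hand, "translation": [tx, ty, tz], "angular": [ax, ay, az]}, ...]. A call has 1 to 12 rows; each row is the pose to reach, as a shift and turn from the pose commanded when the call began; what a row does not reach only later rows make up. A row lasts 1/8 s, in which the tool goes at most 62.5 mm and 10.7 degrees, less where a joint would pass 70% of its speed; a pose out of reach is approached as far as the arm can. A call with a gripper value outside its range is refused whole. The fingers move at their own pace and stop on an object; "force" is the grip in N (left out, the last holds). Time passes only in rows, so rows that repeat a pose let the fingers close. It gives the time, the measured TCP pose, the force, the opening and the grip force at its end, in the units of the state.
- bot.get_obs(): the state, without advancing time (a new reading comes with each control period).
- bot.read_camera(name): name is "scene" or "side" or "wrist"; returns the picture (480x640x3 uint8, red, green, blue); there is no depth.
- bot.camera_model(name): a dict with "fx", "fy", "cx", "cy" (pixels), "view" (4x4, takes a point from world to camera coordinates). Camera axes: x right, y up, looking along -z (the intrinsics and any distortion apply to the point x, -y, -z); pixel columns grow to the right and rows downward; lengths in m; the calibration is good to about 2 mm. The wrist camera is an equidistant fisheye: a pixel r from the principal point sees the ray r / f radians off the axis. A picture is of the moment at which its call begins: read the wrist's pose just before it. camera_model takes no time and is no camera call; for the wrist camera it gives the pose at the moment of the call.
- bot.hand_in(): hands the job in; it is judged then, once.
Trained networks look in the newest picture that a camera, given by its name, has taken for a name from the list of things; names that differ only in an ending like _2 or _b are one class to them, and where a whole thing is asked for, a point or a joint stands for the part that bears it (a point fixed in the world has none). Each returns a list of dicts, best first, with "score" (0 to 1); they miss things now and then, are a little off and sometimes report something else, mostly with a low value. They report only what shows in the picture. A call takes as long as a camera call. They do not tell look-alikes from the thing itself.
- bot.find_in(camera, query): "position" ([column, row] in pixels, amid what is visible of it).
- bot.outline_of(camera, query): "pixels" (480x640 bool, what is visible of it) and "position" ([column, row] in pixels, amid what is visible of it).
The state is a dict: "t": time; "q": joint angles; "joint_vel": joint speeds; "joint_torque": joint torques, N m; "eef_pos": TCP position; "tool_rot": TCP orientation; "contact_force": force on the tool from outside, world axes, zero at the start; "torque": the same for the moment, N m; "gripper_width": opening from 0.0 (shut) to 1.0 (fully open); "grasp_force": force on a finger pad.
Only numpy, scipy, OpenCV 4.12 (cv2) and the standard library are available. Lean on these libraries where they do the work, as an engineer would, in place of code of your own. Each camera call takes 0.05 s, during which the arm holds its last target. There are 200 camera calls.

## Task

Take the wooden rice paddle out of its white drip stand and stand it upright, handle up, all the way down in the empty blue slot of the serving caddy while the caddy stands on the shelf, and let go of it. Then take the caddy by its wooden top bar, lift it about 8 cm clear of the shelf with the paddle and spice jar still in their places, and finish while still holding it there, level and still. Never tip the caddy or drop the paddle, and leave the other things on the shelf where they are.

Things in the scene. Friction and masses are not known exactly. Their poses are not given: they have to be found in the camera images.
- caddy: Loose serving caddy, about 0.45 kg, 221 mm tall: dark wooden board 110 (x) by 240 (y) by 12 mm; on its +y end a blue ceramic slot, on its -y end a low copper cup with the spice jar, in the middle a copper post (16 mm across) with a pale wooden top bar. Origin: centre of its underside (height 0 at the start); z up, y from jar cup to slot. The slot end points to the robot's left, within 1 rad.
- caddy_slot (a point): Centre of the inner floor of the caddy's empty blue slot (axes as the caddy's). Inside 24 mm (x) by 60 mm (y) and 85 mm deep, walls 5 mm; the rim is 102 mm above the caddy's underside. The paddle's foot rests here; the slot's long side takes the paddle's broad side.
- caddy_handle (a point): Centre of the caddy's pale wooden top bar, 210 mm above the caddy's underside, over the middle of the board: 24 mm thick (x), 70 mm long (y), 22 mm high; flat sides. Grip it from above across its 24 mm. The loaded caddy hangs nearly in balance from its middle; 40 N of grip holds it.
- caddy_jarcup (a point): Centre of the inner floor of the caddy's copper jar cup: inside diameter 54 mm, 32 mm deep.
- jar: Closed amber glass spice jar with a dark cap, 48 mm across, 84 mm tall, about 0.11 kg, standing loose in the caddy's copper cup. Origin: centre of its underside; z up.
- paddle: Loose wooden rice paddle, 200 mm long, about 0.06 kg, upright, blade down, in the drip stand. Origin: centre of the blade's foot; z up to the handle end, y across its broad side, x across its thickness. Blade 46 (y) by 10 mm (x), up to 82 mm from the foot; neck 34 by 10 mm up to 98 mm; straight darker handle 22 (y) by 14 mm (x) from there to the top. A half turn about z makes no difference.
- paddle_grip (a point): Point on the paddle's handle 175 mm above its foot (25 mm below its top end), a good place to grip across the 14 mm thickness (paddle x).
- stand: Fixed white ceramic drip stand on a steel foot plate 75 by 110 mm. Its slot is 16 mm (x) by 52 mm (y) inside and 58 mm deep, rim 72 mm above the shelf. Origin: centre of its underside; the paddle comes straight up out of it.
- pan: Small dark enamelled steel paella pan with two red handles, bystander, 200 mm across (244 mm over the handles), 45 mm high. Origin: centre of its underside.
- ramekin: White ceramic ramekin, bystander, 84 mm across, 45 mm high. Origin: centre of its underside.
- mill: Dark wooden pepper mill, bystander, 56 mm across, 148 mm tall. Origin: centre of its underside.
- oil: Green glass oil bottle, bystander, 66 mm across, 170 mm tall. Origin: centre of its underside.
- bowl: Terracotta bowl with three lemons, bystander, 150 mm across, 75 mm high. Origin: centre of its underside.
Things that resemble listed ones, but are neither listed nor needed, are in the scene too. Of the things that look like the paddle, the smallest one is meant.

How it is judged:
By the outcome, as a careful person would: the job done as asked, in the order asked, and still so for the second after the job is handed in, while the arm keeps its last pose, push and grip.
It also fails if it takes over 56 s, if anything falls off the work surface, if the arm or the gripper's body presses on something with over 40 N, if the wrist force passes 120 N, or if a joint passes its speed limit or range.

## Working session

There is one attempt and no reset: what is moved stays moved. The work goes in short steps, Python scripts to look and compute and a tool call to move; the robot and the scene stay as the last step left them, time stands still between calls to the robot, and variables do not carry over. Pictures are saved under pics/ and viewed, at most 11 in all, crops included, and the job is handed in when it is done.

Besides the shell and the picture viewer there is one more tool, called after "Call:" in YAML: its name, and indented under it one key for each argument. drive_tool: Moves the arm, as the interface text tells. Its arguments: {"type":"object","properties":{"commands":{"type":"array","items":{"type":"object","properties":{"hand":{"type":"number"},"translation":{"type":"array","items":{"type":"number"}},"angular":{"type":"array","items":{"type":"number"}}}}},"force":{"type":"number"}},"required":["commands"]}

```bash
mkdir -p pics; python3 - <<'E'
from station import bot
import cv2,numpy as np
o=bot.get_obs();print(o['t'],o['eef_pos'],o['tool_rot'])
ims=[]
for c in ("scene","side"):
    im=bot.read_camera(c);cv2.imwrite(f"pics/{c}0.png",im[...,::-1])
    m=bot.camera_model(c);print(c,m)
    for q in ("paddle","caddy","caddy_slot","caddy_handle","jar","stand"):
        print(q,[(np.round(d["position"]).tolist(),round(d["score"],2)) for d in bot.find_in(c,q)])
E
```

```text
0.0 [6.74406850e-01 3.04315572e-05 2.21133131e-01] [-6.03967948e-04  7.07071680e-01  7.07141294e-01 -6.82186888e-04]
scene {'fx': 453.4039942710003, 'fy': 453.4039942710003, 'cx': 320.9504482890855, 'cy': 233.74390824705623, 'view': array([[-0.34277625,  0.93937707, -0.00866925,  0.14950561],
       [-0.78892517, -0.28284224,  0.54552483,  0.40870486],
       [ 0.51000149,  0.19383234,  0.83804982, -1.95557312],
       [ 0.        ,  0.        ,  0.        ,  1.        ]])}
paddle [([328.0, 245.0], 0.92), ([370.0, 232.0], 0.73), ([382.0, 204.0], 0.67), ([292.0, 230.0], 0.41)]
caddy [([294.0, 234.0], 0.91)]
caddy_slot [([295.0, 230.0], 0.77)]
caddy_handle [([293.0, 230.0], 0.86), ([259.0, 274.0], 0.33)]
jar [([267.0, 221.0], 0.65), ([295.0, 233.0], 0.32)]
stand [([366.0, 255.0], 0.88)]
side {'fx': 604.3935915901855, 'fy': 604.3935915901855, 'cx': 314.1383729134637, 'cy': 239.41355059226618, 'view': array([[ 0.81391548, -0.58096705, -0.00434497, -0.45426463],
       [ 0.32039793,  0.44260311,  0.83752472, -0.3490528 ],
       [-0.48465117, -0.68306645,  0.54638216, -1.36915353],
       [ 0.        ,  0.        ,  0.        ,  1.        ]])}
paddle [([226.0, 252.0], 0.83), ([311.0, 237.0], 0.82), ([265.0, 229.0], 0.8)]
caddy [([326.0, 319.0], 0.95)]
caddy_slot [([325.0, 320.0], 0.77)]
caddy_handle [([359.0, 309.0], 0.53)]
jar [([356.0, 310.0], 0.76), ([398.0, 272.0], 0.48)]
stand []
```

View pics/scene0.png

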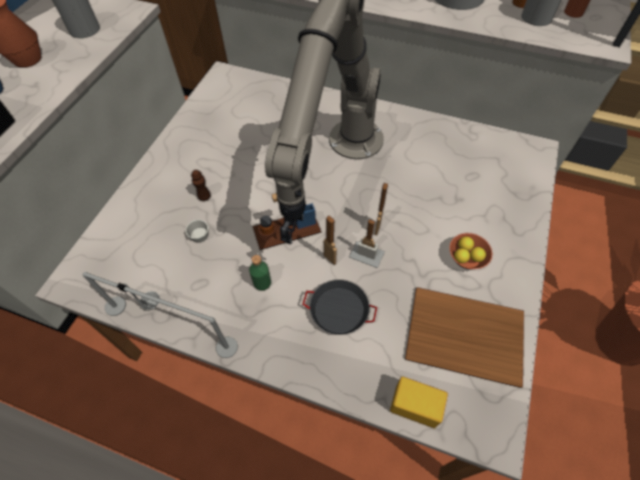

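View pics/side0.png

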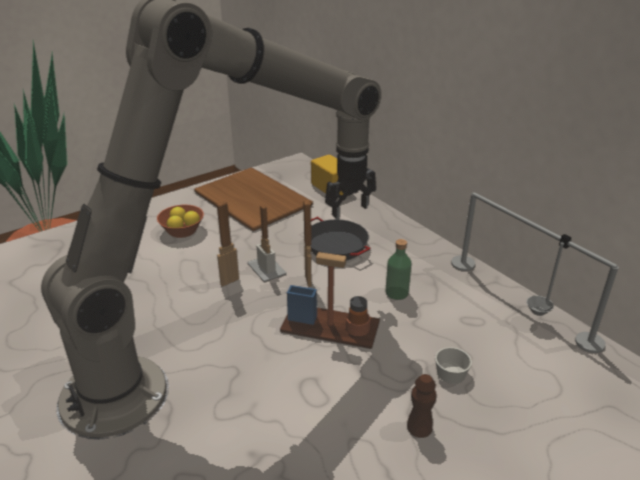

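The scene picture shows three paddle-like things: (330,240), (370,235) and (382,208). In the side picture they are at (311,240), (265,235) and (228,250). The one at scene (370,235), side (265,235), stands in the white stand with the steel foot plate and looks smallest. I'll check that in a close crop, along with the wrist view.

```bash
python3 - <<'E'
from station import bot
import cv2,numpy as np
a=cv2.imread("pics/side0.png")[190:350,200:400];b=cv2.imread("pics/scene0.png")[170:290,240:400]
m=bot.camera_model("wrist");w=bot.read_camera("wrist")[...,::-1];cv2.imwrite("pics/wrist0.png",w)
print(m)
cv2.imwrite("pics/crop0.png",np.hstack([cv2.resize(a,(400,320),interpolation=2),cv2.resize(b,(400,320),interpolation=2)]))
for q in ("paddle","caddy","caddy_slot","caddy_handle","jar","stand"):
    print(q,[(np.round(d["position"]).tolist(),round(d["score"],2)) for d in bot.find_in("wrist",q)])
E
```

```text
{'fx': 371.64829954431775, 'fy': 371.64829954431775, 'cx': 314.24625287419053, 'cy': 239.54473844990548, 'view': array([[ 9.99999385e-01,  1.08961817e-03, -2.06333173e-04,
        -6.74516504e-01],
       [-1.09929064e-03,  9.49408416e-01, -3.14042118e-01,
         4.14257550e-02],
       [-1.46291547e-04,  3.14042151e-01,  9.49409030e-01,
        -3.81363381e-01],
       [ 0.00000000e+00,  0.00000000e+00,  0.00000000e+00,
         1.00000000e+00]])}
paddle [([160.0, 105.0], 0.95), ([149.0, 2.0], 0.78), ([179.0, 25.0], 0.64), ([58.0, 13.0], 0.57)]
caddy [([168.0, 278.0], 0.91)]
caddy_slot [([169.0, 275.0], 0.95)]
caddy_handle [([166.0, 277.0], 0.81)]
jar [([227.0, 367.0], 0.7), ([151.0, 5.0], 0.28)]
stand [([178.0, 29.0], 0.72), ([423.0, 48.0], 0.68), ([167.0, 280.0], 0.3)]
```

View pics/crop0.png

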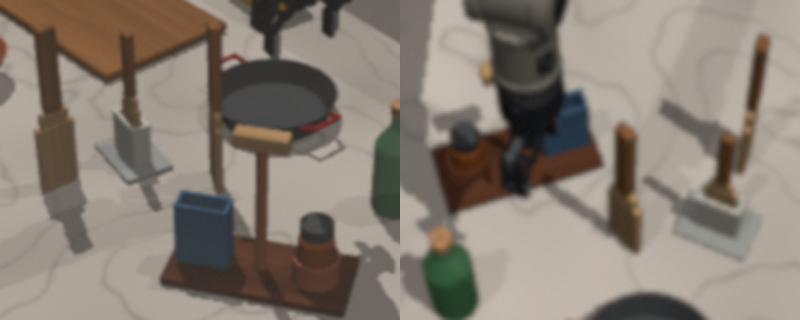

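View pics/wrist0.png

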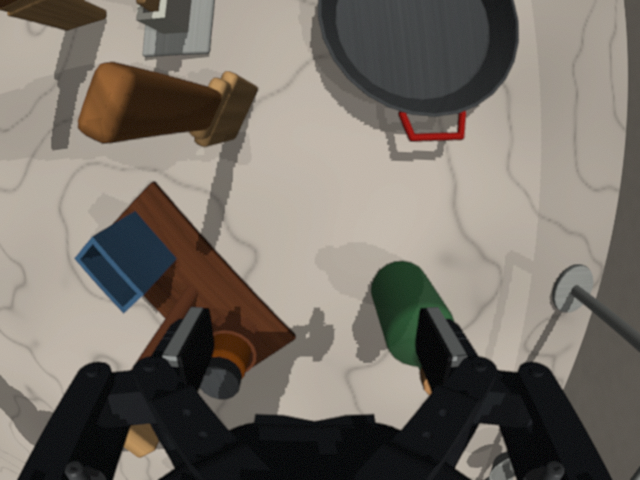

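The crops show the choice is right: the smallest paddle sits in the white stand, with its top at side (264,208). The two larger ones stand on bare counter. In the wrist view the caddy's board edge runs from (153,182) to (294,338), and the slot rim corners are (93,238), (77,258), (123,311) and (142,290).

```bash
cat > h.py <<'E'
from station import bot
import cv2,numpy as np
def ray(m,p):
    x=(p[0]-m['cx'])/m['fx'];y=(p[1]-m['cy'])/m['fy']
    if m.get('fish'):
        r=np.hypot(x,y);d=np.array([x/r*np.sin(r),-y/r*np.sin(r),-np.cos(r)])
    else: d=np.array([x,-y,-1.])
    R=m['view'][:3,:3];return -R.T@m['view'][:3,3],R.T@d
def onz(m,p,z):
    o,d=ray(m,p);return o+d*(z-o[2])/d[2]
def cam(n):
    m=bot.camera_model(n);m['fish']=n=='wrist';return m
def proj(m,P):
    c=m['view'][:3,:3]@np.asarray(P)+m['view'][:3,3];x,y,z=c[0],-c[1],-c[2]
    s=1/z
    if m['fish']:
        r=np.hypot(x,y);s=np.arctan2(r,z)/r
    return np.array([m['cx']+m['fx']*x*s,m['cy']+m['fy']*y*s])
E
python3 - <<'E'
from h import *
w,s,c=cam('wrist'),cam('side'),cam('scene')
P=lambda t,m,p,z:print(t,np.round(onz(m,p,z)*1000).tolist())
for p in [(153,182),(294,338)]:P('board',w,p,.012)
for p in [(93,238),(77,258),(123,311),(142,290)]:P('rim',w,p,.102)
for p in [(319,254),(346,258),(344,264)]:P('bar top',s,p,.221)
P('pad top',s,(264,208),.214);P('pad top scene',c,(371,220),.214)
P('A side',s,(307,206),.27);P('A scene',c,(330,219),.27)
P('big side',s,(223,206),.25);P('big scene',c,(384,185),.25)
for p in [(248,267),(270,258),(287,271),(264,281)]:P('plate',s,p,.006)
for p in [(349,256),(362,237),(385,250),(378,268)]:P('plate sc',c,p,.006)
E
```

```text
board [505.0, 25.0, 12.0]
board [651.0, -159.0, 12.0]
rim [480.0, -8.0, 102.0]
rim [457.0, -27.0, 102.0]
rim [497.0, -79.0, 102.0]
rim [523.0, -56.0, 102.0]
bar top [515.0, -81.0, 221.0]
bar top [557.0, -132.0, 221.0]
bar top [539.0, -149.0, 221.0]
pad top [530.0, 193.0, 214.0]
pad top scene [535.0, 210.0, 214.0]
A side [575.0, 53.0, 270.0]
A scene [613.0, 97.0, 270.0]
big side [417.0, 211.0, 250.0]
big scene [410.0, 214.0, 250.0]
plate [491.0, 239.0, 6.0]
plate [568.0, 241.0, 6.0]
plate [573.0, 156.0, 6.0]
plate [494.0, 154.0, 6.0]
plate sc [568.0, 156.0, 6.0]
plate sc [475.0, 175.0, 6.0]
plate sc [500.0, 270.0, 6.0]
plate sc [580.0, 267.0, 6.0]
```

Call:
drive_tool:
  commands:
    - {"hand":1,"translation":[0,0,60],"angular":[0,0,0]}
    - {"hand":1,"translation":[-40,20,110],"angular":[0,0,0]}
    - {"hand":1,"translation":[-80,40,140],"angular":[0,0,0]}
    - {"hand":1,"translation":[-110,80,180],"angular":[0,0,0]}
    - {"hand":1,"translation":[-130,100,180],"angular":[0,0,0]}
    - {"hand":1,"translation":[-130,100,180],"angular":[0,0,0]}
    - {"hand":1,"translation":[-130,100,180],"angular":[0,0,0]}

```text
t: 1.92
eef_pos: [0.5453, 0.0991, 0.4019]
tool_rot: [0.0, 0.707, 0.707, -0.0]
contact_force: [1.0, -0.1, 0.3]
gripper_width: 1.002
grasp_force: 0.0
```

```bash
python3 - <<'E'
from h import *
import pickle
m=cam('wrist');im=bot.read_camera("wrist")[...,::-1];cv2.imwrite("pics/wrist1.png",im);pickle.dump(m,open("m1.pkl","wb"))
print(bot.get_obs()['t'],bot.get_obs()['eef_pos'])
for q in ("paddle","caddy","stand","jar","caddy_slot"):
    for d in bot.outline_of("wrist",q):
        r=cv2.minAreaRect(np.argwhere(d['pixels'])[:,::-1].astype(np.float32)) if d['pixels'].any() else None
        print(q,round(d['score'],2),np.round(d['position']),r)
E
```

```text
1.975 [0.54544364 0.09875615 0.40161819]
paddle 0.74 [369. 205.] ((366.06317138671875, 203.9246826171875), (84.20856475830078, 41.425506591796875), 63.94650650024414)
paddle 0.58 [305.  92.] ((306.5, 96.0), (38.0, 17.0), 90.0)
paddle 0.56 [189.  90.] ((196.3899383544922, 89.25218200683594), (102.39715576171875, 26.20865249633789), 8.32564926147461)
caddy 0.77 [303. 297.] ((300.44256591796875, 313.61773681640625), (160.30885314941406, 100.31343841552734), 49.184913635253906)
caddy 0.18 [305.  92.] ((306.0, 96.0), (38.0, 16.0), 90.0)
jar 0.78 [339. 347.] ((337.5, 347.5), (43.0, 31.0), 90.0)
jar 0.18 [307.  95.] ((306.0, 96.0), (36.0, 14.0), 90.0)
caddy_slot 0.86 [302. 295.] ((300.73370361328125, 313.5787048339844), (160.622314453125, 100.62507629394531), 49.573917388916016)
```

View pics/wrist1.png

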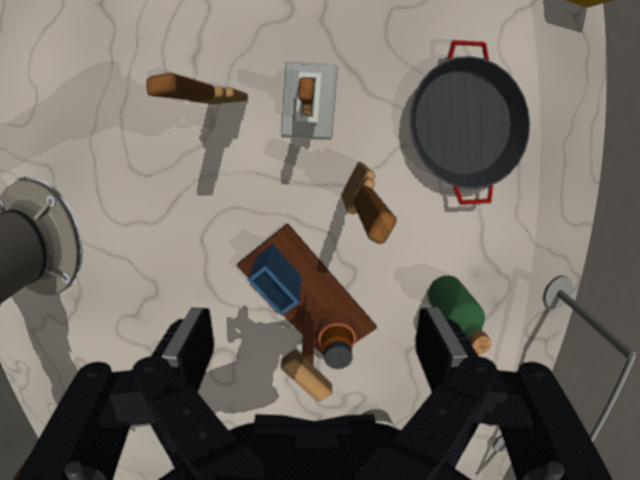

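The wrist view shows the whole layout. The stand plate covers (282-337, 62-138) with the paddle's handle at (306,90). The caddy slot is at (274,287), the bar at (307,374) and the jar at (338,350). The tall loose paddle at (370,205) has to be kept clear of.

```bash
python3 - <<'E'
import cv2,numpy as np
a=cv2.imread("pics/wrist1.png")
f=lambda x,y,w,h,k:cv2.resize(a[y:y+h,x:x+w],(w*k,h*k),interpolation=2)
cv2.imwrite("pics/crop1.png",np.hstack([f(275,55,65,100,6),np.vstack([f(240,255,80,75,5)[:300,:400],f(270,340,80,60,5)])]))
E
```

```text
(no output)
```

View pics/crop1.png

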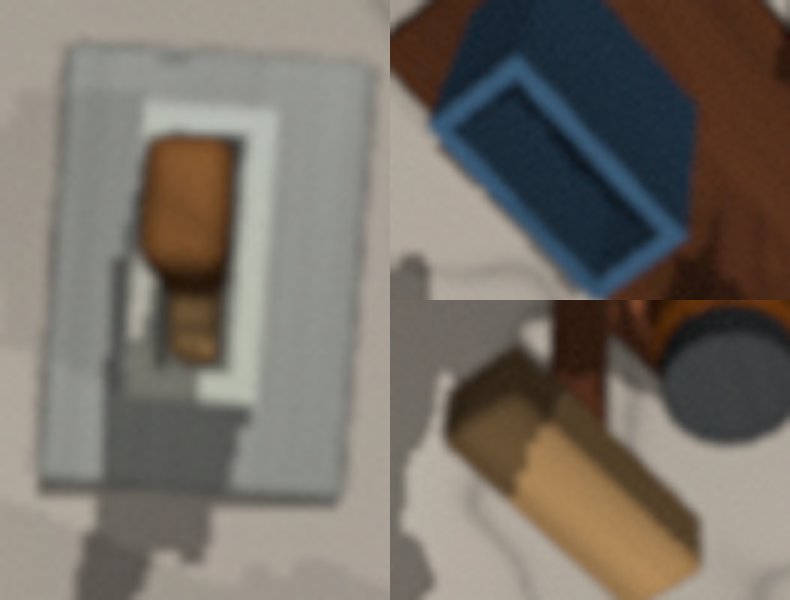

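```bash
python3 - <<'E'
from h import *
import pickle
from scipy.optimize import least_squares
m=pickle.load(open("m1.pkl","rb"))
A=lambda x,y:(275+x/6,55+y/6); B=lambda x,y:(240+(x-390)/5,255+y/5); C=lambda x,y:(270+(x-390)/5,340+(y-300)/5)
def fit(obs,x0):
    def T(p,P): c,s=np.cos(p[2]),np.sin(p[2]);return [p[0]+c*P[0]-s*P[1],p[1]+s*P[0]+c*P[1],P[2]]
    f=lambda p:np.concatenate([proj(m,T(p,P))-q for P,q in obs])
    r=least_squares(f,x0);print(np.round(r.x,4),'res',np.round(r.fun,1).tolist());return r.x
print('centre-only paddle',onz(m,A(191,203),.214))
# stand plate 75x110; image: top=+y, right=+x
fit([((-.0375,.055,.008),A(72,43)),((.0375,.055,.008),A(372,65)),((-.0375,-.055,.008),A(42,485)),((.0375,-.055,.008),A(342,500))],[.53,.2,0])
fit([((-.007,.011,.214),A(150,137)),((.007,.011,.214),A(240,137)),((-.007,-.011,.214),A(143,258)),((.007,-.011,.214),A(230,272))],[.53,.2,0])
# caddy: slot centre y offset: solve with slot alone then with board
rim=[((.017,.035,.102),B(518,55)),((-.017,.035,.102),B(432,122)),((-.017,-.035,.102),B(597,297)),((.017,-.035,.102),B(687,235))]
s=fit(rim,[.49,-.04,.67])
b=fit([((.055,.12,.012),(288,224)),((-.055,.12,.012),(237,265)),((.055,-.12,.012),(377,326))],[.53,-.1,.67])
d=s[:2]-b[:2];print('slot in caddy',np.cos(b[2])*d[0]+np.sin(b[2])*d[1],-np.sin(b[2])*d[0]+np.cos(b[2])*d[1])
for y in(-.12,): print([proj(m,[0,0,0])])
print('bar bits',onz(m,C(447,435),.221),onz(m,C(700,565),.221),onz(m,C(640,600),.221))
print('tall paddle top',onz(m,(383,228),.27), 'tallA foot',onz(m,(352,195),.0))
E
```

```text
centre-only paddle [0.53808214 0.20955342 0.214     ]
[ 0.5377  0.2105 -0.067 ] res [-1.0, -0.3, 1.1, -0.7, -0.7, 0.1, 0.7, 0.8]
[ 0.538   0.2099 -0.0707] res [-0.2, -1.7, 0.5, -0.7, -0.7, 1.9, 0.4, 0.5]
[ 0.4898 -0.0433  0.6806] res [0.5, -0.8, -0.9, 0.3, -0.1, 0.8, 0.5, -0.1]
[ 0.5374 -0.1009  0.6818] res [-0.2, -1.0, -1.2, -0.1, 1.6, 1.6]
slot in caddy -0.0006786272224612588 0.07465393770974704
[array([ 35.09695577, 237.76494748])]
bar bits [ 0.50797609 -0.08066594  0.221     ] [ 0.5656419  -0.12016506  0.221     ] [ 0.55163835 -0.13158459  0.221     ]
tall paddle top [0.6003059  0.09586699 0.27      ] tallA foot [0.60220087 0.06805782 0.        ]
```

Call:
drive_tool:
  commands:
    - {"hand":0.6,"translation":[-7,56,0],"angular":[0,0,-0.07]}
    - {"hand":0.6,"translation":[-7,111,0],"angular":[0,0,-0.07]}
    - {"hand":0.6,"translation":[-7,111,-50],"angular":[0,0,-0.07]}
    - {"hand":0.6,"translation":[-7,111,-90],"angular":[0,0,-0.07]}
    - {"hand":0.6,"translation":[-7,111,-130],"angular":[0,0,-0.07]}
    - {"hand":0.6,"translation":[-7,111,-130],"angular":[0,0,-0.07]}
    - {"hand":0.6,"translation":[-7,111,-130],"angular":[0,0,-0.07]}

```text
t: 3.1
eef_pos: [0.539, 0.2113, 0.2737]
tool_rot: [0.0, 0.732, 0.682, 0.001]
contact_force: [-0.1, -0.4, 0.3]
gripper_width: 0.599
grasp_force: 0.0
```

```bash
python3 - <<'E'
from h import *
o=bot.get_obs();print(o['t'],o['eef_pos'],o['tool_rot'])
m=cam('wrist');im=bot.read_camera("wrist")[...,::-1]
p=proj(m,[.538,.210,.214]);print(p)
cv2.circle(im:=im.copy(),tuple(int(round(v)) for v in p),3,(0,0,255),1)
# gripper centre line
for z in (.214,.18):
    q=proj(m,[o['eef_pos'][0],o['eef_pos'][1],z]);cv2.circle(im,tuple(int(round(v)) for v in q),2,(0,255,0),-1)
cv2.imwrite("pics/wrist2.png",im)
E
```

```text
3.1 [0.53898352 0.21128797 0.27371322] [2.69021935e-04 7.31546513e-01 6.81790781e-01 9.78882973e-04]
[313.44509405 258.48370461]
```

View pics/wrist2.png

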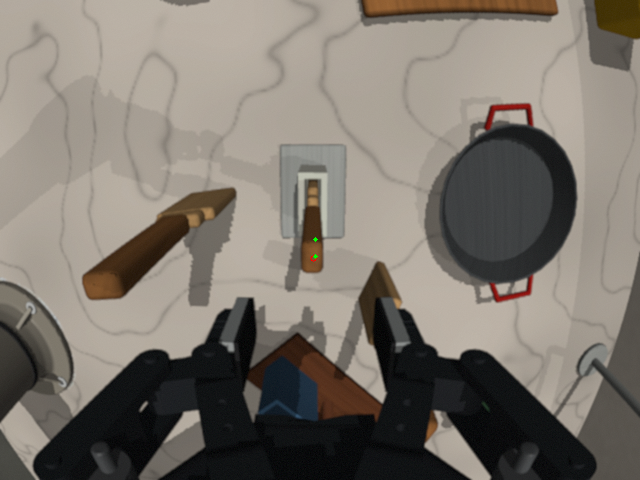

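The paddle handle's top is at about (312,260), within 1-2 mm of the jaws' centre line. I'll go down and grip.

Call:
drive_tool:
  commands:
    - {"hand":0.6,"translation":[-1,-1,-40],"angular":[0,0,0]}
    - {"hand":0.6,"translation":[-1,-1,-75],"angular":[0,0,0]}
    - {"hand":0.6,"translation":[-1,-1,-91],"angular":[0,0,0]}
    - {"hand":0.6,"translation":[-1,-1,-91],"angular":[0,0,0]}
    - {"hand":0,"translation":[-1,-1,-91],"angular":[0,0,0]}
    - {"hand":0,"translation":[-1,-1,-91],"angular":[0,0,0]}
    - {"hand":0,"translation":[-1,-1,-91],"angular":[0,0,0]}
    - {"hand":0,"translation":[-1,-1,-91],"angular":[0,0,0]}
    - {"hand":0,"translation":[-1,-1,-91],"angular":[0,0,0]}
    - {"hand":0,"translation":[-1,-1,-91],"angular":[0,0,0]}
  force: 40

```text
t: 4.4
eef_pos: [0.538, 0.2106, 0.1827]
tool_rot: [0.0, 0.731, 0.682, 0.001]
contact_force: [-0.1, 0.6, 6.9]
gripper_width: 0.156
grasp_force: 40.0
```

Call:
drive_tool:
  commands:
    - {"hand":0,"translation":[0,0,15],"angular":[0,0,0]}
    - {"hand":0,"translation":[0,0,40],"angular":[0,0,0]}
    - {"hand":0,"translation":[0,0,75],"angular":[0,0,0]}
    - {"hand":0,"translation":[0,0,110],"angular":[0,0,0]}
    - {"hand":0,"translation":[0,0,140],"angular":[0,0,0]}
    - {"hand":0,"translation":[0,0,140],"angular":[0,0,0]}
    - {"hand":0,"translation":[0,0,140],"angular":[0,0,0]}

```text
t: 5.28
eef_pos: [0.5365, 0.2098, 0.3206]
tool_rot: [-0.0, 0.731, 0.682, -0.0]
contact_force: [-0.6, -0.1, -0.2]
gripper_width: 0.155
grasp_force: 39.1
```

```bash
python3 - <<'E'
from h import *
a=bot.read_camera("side");b=bot.read_camera("scene")
for c in ('side',):
    for d in bot.outline_of(c,"paddle"):
        ys,xs=np.nonzero(d['pixels']);print(round(d['score'],2),d['position'],xs.min(),xs.max(),ys.min(),ys.max())
s=cam('side');print('expected foot',proj(s,[.538,.21,.154]),'top',proj(s,[.538,.21,.354]))
cv2.imwrite("pics/side1.png",np.hstack([cv2.resize(a[130:330,180:380],(400,400)),cv2.resize(b[150:280,290:420],(400,400))])[...,::-1])
E
```

```text
0.86 [263.1, 199.3] 258 268 159 228
0.73 [227.7, 253.5] 217 239 202 286
0.58 [307.9, 241.7] 303 312 200 286
expected foot [264.38626244 223.22429245] top [260.61268828 158.02606451]
```

View pics/side1.png

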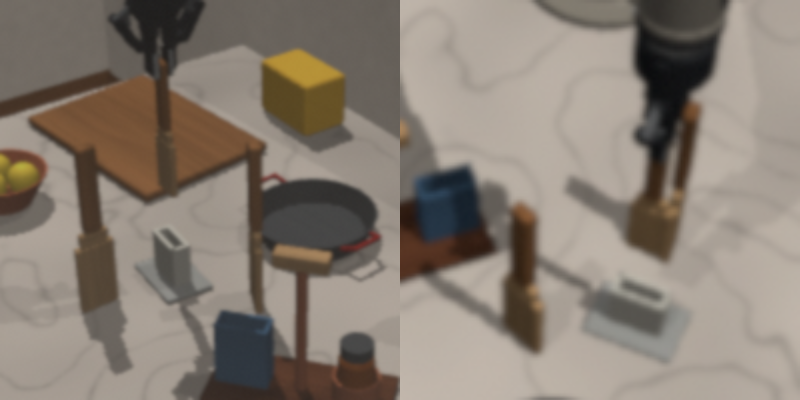

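The paddle hangs upright from the fingers, clear of the stand (foot near side (264,226)). The big look-alikes haven't moved. Next I'll carry it over the slot.

Call:
drive_tool:
  commands:
    - {"hand":0,"translation":[-20,-30,0],"angular":[0,0,0.1]}
    - {"hand":0,"translation":[-46,-75,0],"angular":[0,0,0.25]}
    - {"hand":0,"translation":[-46,-120,0],"angular":[0,0,0.4]}
    - {"hand":0,"translation":[-46,-165,0],"angular":[0,0,0.55]}
    - {"hand":0,"translation":[-46,-210,0],"angular":[0,0,0.7]}
    - {"hand":0,"translation":[-46,-240,0],"angular":[0,0,0.75]}
    - {"hand":0,"translation":[-46,-253,0],"angular":[0,0,0.75]}
    - {"hand":0,"translation":[-46,-253,0],"angular":[0,0,0.75]}
    - {"hand":0,"translation":[-46,-253,0],"angular":[0,0,0.75]}

```text
t: 6.55
eef_pos: [0.4911, -0.0413, 0.3209]
tool_rot: [-0.0, 0.43, 0.903, 0.0]
contact_force: [0.7, -0.4, -0.0]
gripper_width: 0.158
grasp_force: 39.2
```

```bash
python3 - <<'E'
from h import *
o=bot.get_obs();print(o['t'],o['eef_pos'],o['tool_rot'])
a=bot.read_camera("side");m=cam('wrist');b=bot.read_camera("wrist")
cv2.imwrite("pics/w3.png",np.hstack([cv2.resize(a[170:360,250:400],(316,400)),cv2.resize(b[60:460,90:540],(450,400))])[...,::-1])
s=cam('side');print('slot centre rim side',proj(s,[.490,-.043,.102]),'foot',proj(s,[.490,-.043,.15]))
print(proj(m,[.49,-.043,.102]))
E
```

```text
6.55 [ 0.49107991 -0.04126775  0.3208946 ] [-3.13350339e-04  4.30054445e-01  9.02802881e-01  1.85002780e-04]
slot centre rim side [301.8610029  289.33005143] foot [301.56137012 273.95644109]
[312.36196353 201.66481471]
```

View pics/w3.png

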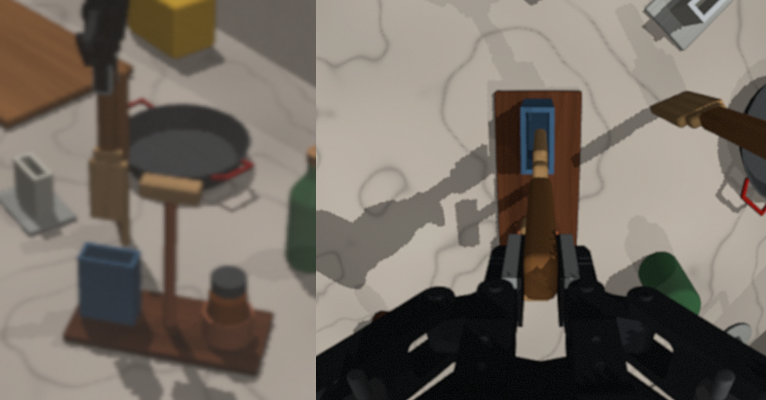

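Wrist view: the blade's foot sits over the slot opening, with the slot's inner centre at crop x about 538 and the blade at about 540. The slot rim in the side view matches the prediction to about 1 px. I'll lower it with force checks.

Call:
drive_tool:
  commands:
    - {"hand":0,"translation":[-1,-2,-15],"angular":[0,0,0]}
    - {"hand":0,"translation":[-1,-2,-30],"angular":[0,0,0]}
    - {"hand":0,"translation":[-1,-2,-45],"angular":[0,0,0]}
    - {"hand":0,"translation":[-1,-2,-60],"angular":[0,0,0]}
    - {"hand":0,"translation":[-1,-2,-75],"angular":[0,0,0]}
    - {"hand":0,"translation":[-1,-2,-75],"angular":[0,0,0]}

```text
t: 7.4
eef_pos: [0.4891, -0.045, 0.2447]
tool_rot: [-0.001, 0.431, 0.902, -0.001]
contact_force: [-0.8, -0.5, -0.4]
gripper_width: 0.157
grasp_force: 39.1
```

Call:
drive_tool:
  commands:
    - {"hand":0,"translation":[1,2,-15],"angular":[0,0,0]}
    - {"hand":0,"translation":[1,2,-30],"angular":[0,0,0]}
    - {"hand":0,"translation":[1,2,-42],"angular":[0,0,0]}
    - {"hand":0,"translation":[1,2,-50],"angular":[0,0,0]}
    - {"hand":0,"translation":[1,2,-54],"angular":[0,0,0]}
    - {"hand":0,"translation":[1,2,-54],"angular":[0,0,0]}

```text
t: 8.15
eef_pos: [0.491, -0.043, 0.192]
tool_rot: [-0.0, 0.431, 0.902, -0.0]
contact_force: [-0.0, -0.2, 0.8]
gripper_width: 0.152
grasp_force: 39.2
```

Call:
drive_tool:
  commands:
    - {"hand":0,"translation":[0,0,-2],"angular":[0,0,0]}
    - {"hand":0,"translation":[0,0,-4],"angular":[0,0,0]}
    - {"hand":0,"translation":[0,0,-6],"angular":[0,0,0]}
    - {"hand":0,"translation":[0,0,-6],"angular":[0,0,0]}

```text
t: 8.65
eef_pos: [0.4909, -0.043, 0.186]
tool_rot: [-0.0, 0.431, 0.902, -0.0]
contact_force: [-0.6, -0.3, -0.5]
gripper_width: 0.154
grasp_force: 39.2
```

Call:
drive_tool:
  commands:
    - {"hand":0,"translation":[0,0,-1],"angular":[0,0,0]}
    - {"hand":0,"translation":[0,0,-2],"angular":[0,0,0]}
    - {"hand":0,"translation":[0,0,-2],"angular":[0,0,0]}

```text
t: 9.02
eef_pos: [0.492, -0.043, 0.1856]
tool_rot: [0.001, 0.431, 0.902, 0.001]
contact_force: [-2.2, 0.5, 10.4]
gripper_width: 0.154
grasp_force: 40.9
```

It seated: 10 N of floor contact at the predicted height. Now I'll release and rise.

Call:
drive_tool:
  commands:
    - {"hand":0.3,"translation":[0,0,1],"angular":[0,0,0]}
    - {"hand":0.5,"translation":[0,0,1],"angular":[0,0,0]}
    - {"hand":0.5,"translation":[0,0,1],"angular":[0,0,0]}
    - {"hand":0.5,"translation":[0,0,1],"angular":[0,0,0]}
    - {"hand":0.5,"translation":[0,0,20],"angular":[0,0,0]}
    - {"hand":0.5,"translation":[0,0,60],"angular":[0,0,0]}
    - {"hand":0.5,"translation":[0,0,110],"angular":[0,0,0]}
    - {"hand":0.6,"translation":[0,0,110],"angular":[0,0,0]}
    - {"hand":0.6,"translation":[20,-25,120],"angular":[0,0,0]}
    - {"hand":0.6,"translation":[47,-58,120],"angular":[0,0,0]}
    - {"hand":0.6,"translation":[47,-58,120],"angular":[0,0,0]}
    - {"hand":0.6,"translation":[47,-58,120],"angular":[0,0,0]}

```text
t: 10.52
eef_pos: [0.5373, -0.1004, 0.303]
tool_rot: [-0.001, 0.431, 0.902, -0.0]
contact_force: [-0.9, 0.5, -0.5]
gripper_width: 0.603
grasp_force: 0.0
```

```bash
python3 - <<'E'
from h import *
o=bot.get_obs();print(o['t'],o['eef_pos'],o['tool_rot'])
a=bot.read_camera("side");m=cam('wrist');b=bot.read_camera("wrist").copy()
p=proj(m,[.537,-.101,.221]);print(p)
for dx in(-.012,.012):
  for dy in(-.035,.035):
    c,s=np.cos(.681),np.sin(.681);q=proj(m,[.537+c*dx-s*dy,-.101+s*dx+c*dy,.221]);cv2.circle(b,tuple(int(round(v)) for v in q),1,(255,0,0),-1)
q=proj(m,[*o['eef_pos'][:2],.221]);cv2.circle(b,tuple(int(round(v)) for v in q),1,(0,255,0),-1);print(q)
cv2.imwrite("pics/w4.png",np.hstack([cv2.resize(a[190:350,270:400],(325,400)),cv2.resize(b[80:430,120:520],(457,400))])[...,::-1])
E
```

```text
10.525 [ 0.53733271 -0.10041643  0.30297215] [-1.07258670e-03  4.30758528e-01  9.02466568e-01 -1.84848439e-04]
[313.20583095 245.72131368]
[314.14048987 245.37845203]
```

View pics/w4.png

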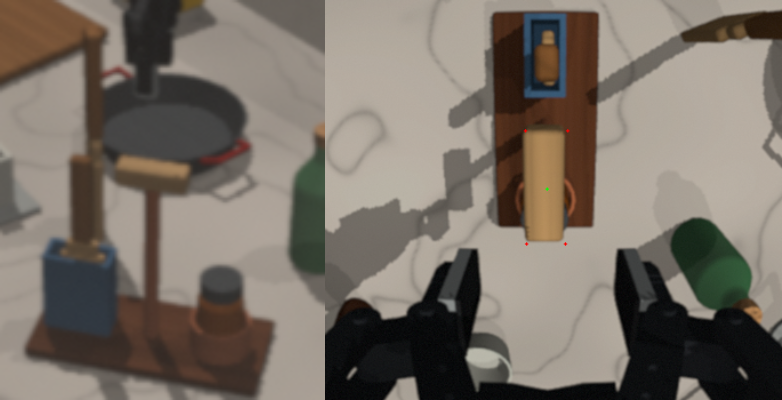

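The paddle stands fully down in the slot, released and upright; the jar is in its cup. The bar lies centred between the jaws to within about 1 mm. Now I'll go down onto the bar.

Call:
drive_tool:
  commands:
    - {"hand":0.6,"translation":[-1,-1,-35],"angular":[0,0,0]}
    - {"hand":0.6,"translation":[-1,-1,-70],"angular":[0,0,0]}
    - {"hand":0.6,"translation":[-1,-1,-97],"angular":[0,0,0]}
    - {"hand":0.6,"translation":[-1,-1,-97],"angular":[0,0,0]}
    - {"hand":0.35,"translation":[-1,-1,-97],"angular":[0,0,0]}
    - {"hand":0.2,"translation":[-1,-1,-97],"angular":[0,0,0]}
    - {"hand":0,"translation":[-1,-1,-97],"angular":[0,0,0]}
    - {"hand":0,"translation":[-1,-1,-97],"angular":[0,0,0]}
    - {"hand":0,"translation":[-1,-1,-97],"angular":[0,0,0]}
    - {"hand":0,"translation":[-1,-1,-97],"angular":[0,0,0]}
  force: 60

```text
t: 11.88
eef_pos: [0.5373, -0.1024, 0.2088]
tool_rot: [0.001, 0.431, 0.902, 0.0]
contact_force: [-4.0, -0.8, 7.3]
gripper_width: 0.246
grasp_force: 58.6
```

Call:
drive_tool:
  commands:
    - {"hand":0,"translation":[0,0,4],"angular":[0,0,0]}
    - {"hand":0,"translation":[0,0,10],"angular":[0,0,0]}
    - {"hand":0,"translation":[0,0,16],"angular":[0,0,0]}
    - {"hand":0,"translation":[0,0,20],"angular":[0,0,0]}
    - {"hand":0,"translation":[0,0,20],"angular":[0,0,0]}

```text
t: 12.5
eef_pos: [0.5373, -0.102, 0.2275]
tool_rot: [0.0, 0.431, 0.902, 0.0]
contact_force: [0.5, 0.2, -7.7]
gripper_width: 0.246
grasp_force: 59.1
```

Call:
drive_tool:
  commands:
    - {"hand":0,"translation":[0,0,8],"angular":[0,0,0]}
    - {"hand":0,"translation":[0,0,18],"angular":[0,0,0]}
    - {"hand":0,"translation":[0,0,30],"angular":[0,0,0]}
    - {"hand":0,"translation":[0,0,42],"angular":[0,0,0]}
    - {"hand":0,"translation":[0,0,53],"angular":[0,0,0]}
    - {"hand":0,"translation":[0,0,59],"angular":[0,0,0]}
    - {"hand":0,"translation":[0,0,61],"angular":[0,0,0]}
    - {"hand":0,"translation":[0,0,61],"angular":[0,0,0]}
    - {"hand":0,"translation":[0,0,61],"angular":[0,0,0]}
    - {"hand":0,"translation":[0,0,61],"angular":[0,0,0]}
    - {"hand":0,"translation":[0,0,61],"angular":[0,0,0]}

```text
t: 13.88
eef_pos: [0.5369, -0.102, 0.2879]
tool_rot: [-0.0, 0.431, 0.902, -0.0]
contact_force: [0.6, 0.6, -6.8]
gripper_width: 0.244
grasp_force: 59.3
```

```bash
python3 - <<'E'
from h import *
o=bot.get_obs();print(o['t'],o['eef_pos'],o['tool_rot'],np.abs(o['joint_vel']).max())
a=bot.read_camera("side").copy();s=cam('side')
c,n=np.cos(.681),np.sin(.681)
for dx,dy in((-.055,-.12),(-.055,.12),(.055,-.12),(.055,.12)):
    q=proj(s,[.537+c*dx-n*dy,-.102+n*dx+c*dy,.092]);cv2.circle(a,tuple(int(round(v)) for v in q),1,(255,0,0),-1)
cv2.imwrite("pics/w5.png",cv2.resize(a[130:370,240:440],(500,600))[...,::-1])
E
```

```text
13.875 [ 0.53693734 -0.10199991  0.28792168] [-1.49511639e-04  4.30819573e-01  9.02438070e-01 -6.35053385e-05] 0.0028180336735538153
```

View pics/w5.png

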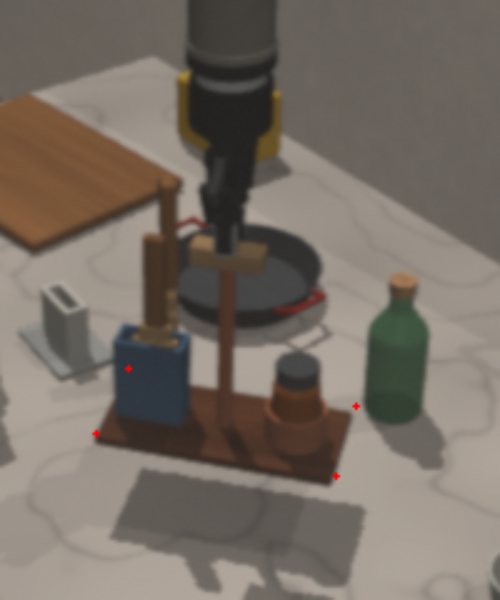

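The caddy hangs level: its board corners match the level prediction at z = 92 mm to within 1-2 px, except the far left one, which the slot hides. The paddle is still in the slot and the jar in its cup, so I'll hand in.

```bash
python3 -c "
from station import bot
print(bot.hand_in())"
```

```text
the job is handed in; nothing more can be done
None
```

The job is handed in at about 14 s: the paddle is fully down in the caddy's slot and released, and the arm is holding the caddy by its bar, level and still, about 8 cm above the shelf with the jar in its cup.

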